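# Clamp a heat sink with the right nip

### The job

Slide the finned heat sink gently along its guides until it sits fully against the back stop under the clamp, then turn the clamp's T-bar knob clockwise until it bites, add a further 30 degrees and no more, and let go. Do not ram the stop, overtighten the clamp or disturb the other things on the bench.

Things in the scene. Friction and masses are not known exactly. Their poses are not given: they have to be found in the camera images.
- fixture: Fixture fixed to the bench: dark steel base plate 176 x 104 x 12 mm. Origin at bench height on the clamp's vertical screw axis; x points along the guides from the open mouth (robot side) to the back stop, z up. Plate from x = -122 to +54 mm. Two aluminium guide rails (x = -61 to +25 mm, tops 19 mm above the bench) leave 1.5 mm beside the heat sink on each side.
- stop: Back stop, steel block 10 x 56 x 13 mm on the base plate; the origin coincides with the fixture's. The face that the heat sink meets is at x = +23 mm.
- bridge: Fixed bridge of the clamp over the base plate: two posts of 16 mm diameter at y = -42 and +42 mm, aluminium crossbar 24 (x) x 104 (y) mm, its top 58 mm and its brass nut and bolts 63 mm above the bench. Origin and axes coincide with the fixture's.
- heat_sink: Loose aluminium heat sink 90 (x) x 44 (y) x 34 mm, about 0.2 kg, in the guides, 25 to 45 mm short of the stop. Origin: centre of its underside. x = -44 to 0 mm (robot side): fins 34 mm high, to be gripped across y, fingertips at least 23 mm above the bench. x = 0 to +45 mm: flat foot 8 mm thick that goes under the pad; its end meets the stop when the origin is at fixture x = -22 mm.
- knob: Clamp knob, black T-bar 46 (x) x 12 (y) x 24 mm; origin mid-bar on the screw axis, about 90 mm above the bench. Clockwise from above tightens and lowers it 1.2 mm per rad. Runs freely (under 0.05 N m) for an unknown 0.6 to 2.2 rad, so may need regrasping; at the bite the torque jumps to about 0.2 N m and the 28 mm pad presses with 5 N, plus about 17 N per rad. Stays where left.
- multimeter: Bystander: yellow and black multimeter, 132 x 68 x 40 mm, lying left of the work; origin at the centre of its underside.
- tape_roll: Bystander: roll of black tape, 62 x 65 x 18 mm; origin at the centre of its underside.
- terminal_block: Bystander: white screw terminal block, 20 x 48 x 13 mm; origin at the centre of its underside.
- loupe: Bystander: black eyeglass loupe, 35 x 35 x 30 mm; origin at the centre of its underside.
Mind the look-alikes: they are no part of the job. Leave any turquoise look-alike of the heat_sink alone.

How it is judged:
On the way, in this order (a step that is already met when the one before it is completed fails the run):
1. the heat sink is home against the stop (within 2 mm), the pad not yet pressing (x of heat_sink in the frame of fixture above -0.024 m and contact force between knob and heat_sink below 1 N), for 0.2 s.
2. the clamp pad bites on the heat sink (contact force between knob and heat_sink above 4 N), for 0.2 s.
At the end, for the whole second after the job is handed in: The heat sink sits within 2 mm of the back stop, still, held by the clamp pad with 8 to 17 N, which is what 30 degrees beyond the bite gives, within about 14 degrees either way; the knob is let go (x of heat_sink in the frame of fixture above -0.024 m and contact force between knob and heat_sink between 8 and 17 N and linear speed of heat_sink below 0.01 m/s); the robot touches nothing.
It fails at once if the clamp is overtightened (pad force over 22 N, about 60 degrees beyond the bite) (contact force between knob and heat_sink above 22 N).
It fails at once if the heat sink is rammed into the stop (over 25 N) (contact force between heat_sink and stop above 25 N).
It fails at once if a bystander is moved more than 20 mm (distance of any of multimeter, tape_roll, terminal_block, loupe from where it was at the start of the episode above 0.02 m).
It also fails if it takes over 72 s, if anything falls off the work surface, if the arm or the gripper's body presses on something with over 40 N, if the wrist force passes 120 N, or if a joint passes its speed limit or range.

### The arm

A 6-joint arm with a two-finger parallel gripper is mounted at the origin on a cart in front of the work surface, level with it; the furniture and walls round the work are solid. World frame = base frame: x ahead of the robot, y to its left, z up, the work surface at z = 0. Lengths are in m, angles in rad, forces in N, time in s.
With the tool pointing down it reaches from about 0.425 to 0.95 m from the base axis. Payload 3.5 kg.
Tool frame: the origin (TCP) lies between the finger pads; the fingertips stand 22 mm ahead of it and the grasp point (between the pads) lies 3 mm ahead of it (ctrl.nose_length is the z of the fingertips in the tool frame, in m); z points along the fingers, y is the line along which they close (so a half turn about z gives the same grasp; the last joint's range is limited). The gripper opens to 85 mm and grips with 20 to 120 N. Pads are 22 mm wide; open, the fingers measure 114 mm over their backs; the gripper's body (76 mm by 85 mm) begins 54 mm behind the grasp point. The pads swing forward as they close: fully open they stand 13 mm farther back than shut.
Start: joints at [-1.449, 0.286, 1.577, -0, 1.279, -0.15], TCP at [0.181, -0.65, 0.253] pointing down, gripper open.
Joint ranges: [-2.77, 2.77], [-0.9, 2.22], [0.21, 2.48], [-1.53, 4.67], [0.24, 2.81], [-2.84, 2.84]. Speed limits (rad/s): [2.79, 2.79, 3.14, 3.14, 3.14, 3.14].

### API

Orientations are given as a unit quaternion [x, y, z, w].
In Python, from plant import ctrl gives the robot as it stands. The module is installed in compiled form; this text tells all that it offers.
- The arm moves only by the tool send_rows, never from a script. Its argument "rows" is text: rows parted by semicolons, each of 7 numbers parted by spaces: the turn, a rotation vector about the tool's x, y, z in a scale on which 1.0 is 120 degrees, then the shift along the tool's x, y, z in normalised numbers (1 is 60 cm), then the opening, from -1 (shut) to 1 (fully open). A call has 1 to 8 rows; each row is the pose to reach, as a shift and turn from the pose commanded when the call began, along the tool's axes at that moment; what a row does not reach only later rows make up. A row lasts 1/8 s, in which the tool goes at most 62.5 mm and 10.7 degrees, less where a joint would pass 70% of its speed; a pose out of reach is approached as far as the arm can. A call with a gripper value outside its range is refused whole. The fingers move at their own pace and stop on an object; "grip_force" is the grip in N (left out, the last holds). Time passes only in rows, so rows that repeat a pose let the fingers close. It gives the time, the measured TCP pose, the force, the opening and the grip force at its end, in the units of the state.
- ctrl.get_state(): the state, without advancing time (a new reading comes with each control period).
- ctrl.read_camera(name): name is "scene" or "top" or "wrist"; returns a dict with "color" (420x560x3 uint8, red, green, blue), "fx", "fy", "cx", "cy" (pixels), "D" ([k1, k2, p1, p2, k3] as OpenCV has them; the pictures are not rectified), "extrinsics" (4x4, takes a point from world to camera coordinates). Camera axes: x right, y down, z forward; pixel columns grow to the right and rows downward; lengths in m; the calibration is good to about 2 mm. A picture is of the moment at which its call begins. There is no depth.
- ctrl.sign_off(): hands the job in; it is judged then, once.
Trained networks look in a picture, given as the dict that the camera call returned (one of the last four; its "shot" number tells which), for a name from the list of things; names that differ only in an ending like _2 or _b are one class to them, and where a whole thing is asked for, a point or a joint stands for the part that bears it (a point fixed in the world has none). Each returns a list of dicts, best first, with "p" (0 to 1); they miss things now and then, are a little off and sometimes report something else, mostly with a low value. They report only what shows in the picture. A call takes as long as a camera call. They do not tell look-alikes from the thing itself.
- ctrl.look_for(picture, target): "position" ([x, y, z] in m, in the coordinates of the camera as it stood for that picture, good to about 4 mm: the middle of the surface that is visible of it).
The state is a dict: "time": time; "qpos": joint angles; "dq": joint speeds; "joint_efforts": joint torques, N m; "eef_pos": TCP position; "tcp_rot": TCP orientation; "contact_force": force on the tool from outside, world axes, zero at the start; "wrist_torque": the same for the moment, N m; "opening": opening from 0.0 (shut) to 1.0 (fully open); "finger_force": force on a finger pad.
Only numpy, scipy, OpenCV 4.12 (cv2) and the standard library are available. Lean on these libraries where they do the work, as an engineer would, in place of code of your own. Each camera call takes 0.05 s, during which the arm holds its last target. There are 200 camera calls.

## Working session

There is one attempt and no reset: what is moved stays moved. The work goes in short steps, Python scripts to look and compute and a tool call to move; the robot and the scene stay as the last step left them, time stands still between calls to the robot, and variables do not carry over. Pictures are saved under pics/ and viewed, at most 10 in all, crops included, and the job is handed in when it is done.

Besides the shell and the picture viewer there is one more tool, called after "Emit:" as name(argument=value, ...) on one line, values as JSON. send_rows: Moves the arm, as the interface text tells. Its arguments: {"type":"object","properties":{"rows":{"type":"string"},"grip_force":{"type":"number"}},"required":["rows"]}

```bash
mkdir -p pics; cat > h.py <<'E'
import numpy as np, cv2
from plant import ctrl
from scipy.spatial.transform import Rotation as R
def K(p): return np.array([[p['fx'],0,p['cx']],[0,p['fy'],p['cy']],[0,0,1.]])
def shot(n,f=None):
    p=ctrl.read_camera(n)
    if f: cv2.imwrite('pics/'+f,p['color'][:,:,::-1])
    return p
def w(p,c): 
    E=np.array(p['extrinsics']); return np.linalg.inv(E)@np.r_[c,1]
def proj(p,X):
    E=np.array(p['extrinsics']); r=cv2.projectPoints(np.atleast_2d(X).astype(float),cv2.Rodrigues(E[:3,:3])[0],E[:3,3],K(p),np.array(p['D'],float))[0]
    return r[:,0]
def ray(p,uv,z):
    E=np.array(p['extrinsics']);u=cv2.undistortPoints(np.array([[uv]],float),K(p),np.array(p['D'],float))[0,0]
    d=E[:3,:3].T@np.r_[u,1];o=-E[:3,:3].T@E[:3,3]
    return o+d*(z-o[2])/d[2]
def find(p,t,k=3):
    for r in ctrl.look_for(p,t)[:k]:
        c=np.array(r['position']);X=w(p,c)[:3]
        print(t,'p%.2f'%r['p'],X.round(4),proj(p,X)[0].round(0))
E
python3 - <<'E'
from h import *
for n in ['scene','top']:
    p=shot(n,n+'0.png');print(n,np.linalg.inv(p['extrinsics'])[:3,3].round(3))
    for t in ['fixture','stop','bridge','heat_sink','knob','multimeter','tape_roll','terminal_block','loupe']: find(p,t)
s=ctrl.get_state();print(s['eef_pos'],s['tcp_rot'],s['opening'],s['time'])
a=cv2.imread('pics/scene0.png');b=cv2.imread('pics/top0.png')
E
```

```text
scene [0.256 0.791 0.874]
fixture p0.67 [0.5656 0.1657 0.0143] [274. 210.]
bridge p0.67 [0.5801 0.1769 0.0576] [266. 199.]
heat_sink p0.98 [0.4925 0.3063 0.0135] [278. 269.]
heat_sink p0.83 [0.366  0.1588 0.0134] [359. 236.]
heat_sink p0.69 [0.5075 0.1351 0.0277] [303. 205.]
knob p0.56 [0.5801 0.1457 0.0936] [271. 179.]
multimeter p0.75 [0.4581 0.5282 0.0328] [245. 367.]
tape_roll p0.67 [0.3452 0.4398 0.0151] [321. 352.]
tape_roll p0.18 [0.567  0.1637 0.0112] [274. 210.]
terminal_block p0.59 [ 0.4733 -0.0465  0.0109] [343. 162.]
loupe p0.76 [ 0.5912 -0.0372  0.0195] [298. 149.]
loupe p0.71 [0.5787 0.1759 0.057 ] [267. 199.]
top [0.458 0.235 1.095]
fixture p0.59 [0.5685 0.1425 0.0092] [316. 200.]
stop p0.42 [0.613  0.1448 0.0258] [316. 181.]
bridge p0.68 [0.588  0.1496 0.0532] [315. 190.]
heat_sink p0.98 [ 0.7354 -0.0023  0.0037] [372. 133.]
heat_sink p0.97 [0.5076 0.2996 0.0065] [254. 225.]
heat_sink p0.72 [0.3573 0.1525 0.0081] [314. 285.]
knob p0.47 [0.5154 0.1311 0.0156] [322. 221.]
multimeter p0.74 [0.4617 0.5175 0.0298] [165. 245.]
multimeter p0.19 [0.6154 0.1439 0.0273] [316. 180.]
tape_roll p0.69 [0.3455 0.4404 0.0169] [198. 292.]
terminal_block p0.68 [ 0.4737 -0.0471  0.0092] [394. 236.]
terminal_block p0.55 [0.5857 0.1522 0.0559] [314. 191.]
loupe p0.48 [ 0.5851 -0.0404  0.0246] [391. 191.]
[ 0.18122221 -0.65019273  0.25336077] [ 9.90780757e-01  1.35475056e-01 -3.10650023e-06  2.05457604e-05] 0.9992704864688049 1.0
```

View pics/scene0.png

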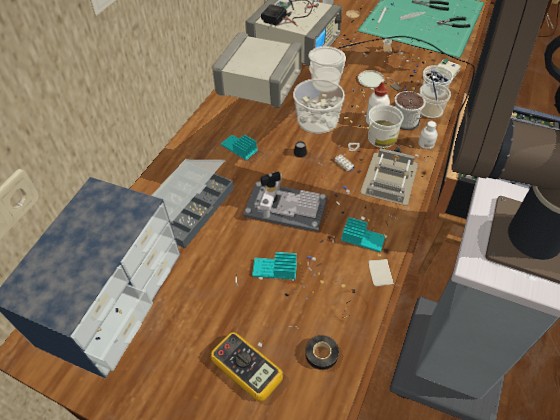

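View pics/top0.png

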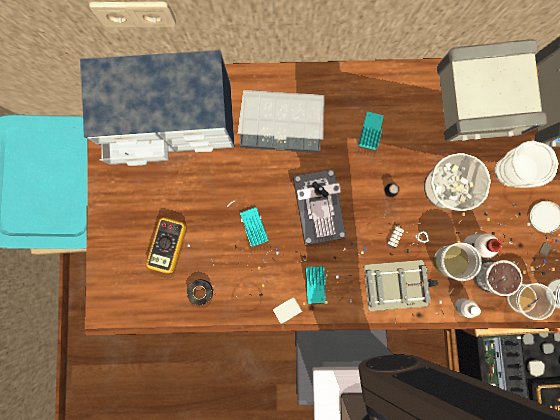

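The scene picture shows the fixture at (285,205), with the grey heat sink in it at (303,203) and the black knob at (270,180). In the top picture the fixture is at (320,207) and the heat sink at about (321,213).

Candidates for the heat sink:
- **Grey one in the guides:** scene (303,203). This is the one I choose.
- **Turquoise look-alikes:** scene (240,147), (363,234) and (276,267). I leave these alone.

Next is a close crop to check the choice.

```bash
python3 - <<'E'
import cv2,numpy as np
a=cv2.imread('pics/scene0.png')[165:240,235:335];b=cv2.imread('pics/top0.png')[160:250,285:355]
a=cv2.resize(a,(0,0),fx=4.2,fy=4.2,interpolation=3);b=cv2.resize(b,(0,0),fx=5,fy=5,interpolation=3)
print(a.shape,b.shape)
o=np.zeros((max(a.shape[0],b.shape[0]),a.shape[1]+b.shape[1],3),np.uint8);o[:a.shape[0],:a.shape[1]]=a;o[:b.shape[0],a.shape[1]:]=b
cv2.imwrite('pics/c0.png',o)
E
```

```text
(315, 420, 3) (450, 350, 3)
```

View pics/c0.png

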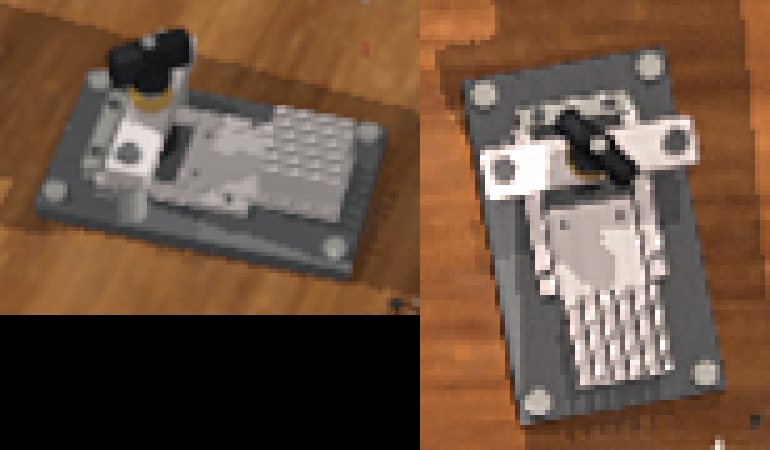

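```bash
python3 - <<'E'
from h import *
p=shot('top')
B=[(482,95),(650,66),(706,373),(538,402)]
f=lambda c:(285+(c[0]-420)/5-.4,160+c[1]/5-.4)
P=np.array([ray(p,f(c),.015) for c in B]);print(P.round(4))
c=P.mean(0);d=(P[0]+P[1]-P[2]-P[3])[:2];e=(P[0]+P[3]-P[1]-P[2])[:2]
print(c,np.degrees(np.arctan2(d[1],d[0])),np.degrees(np.arctan2(-e[0],e[1])))
th=np.arctan2(d[1],d[0]);u=np.array([np.cos(th),np.sin(th)]);print('origin',c[:2]+.034*u)
for q,z in [((598,145),.102),((565,118),.1),((627,178),.1),((532,385),.034),((580,385),.034),((672,368),.034)]:
    X=ray(p,f(q),z);v=X[:2]-(c[:2]+.034*u);print(q,X.round(4),'fix',(v@u).round(4),(v@np.array([-u[1],u[0]])).round(4))
p=shot('scene')
# scene bolts
B=[(98,82),(368,131),(335,245),(54,190)]
P=np.array([ray(p,(235+x/4.2-.4,165+y/4.2-.4),.015) for x,y in B]);print(P.round(4),P.mean(0))
print(K(p)[0,0],p['D'])
E
```

```text
[[0.6221 0.1902 0.015 ]
 [0.635  0.1057 0.015 ]
 [0.4807 0.0821 0.015 ]
 [0.4678 0.1657 0.015 ]]
[0.55138899 0.13594068 0.015     ] 8.841806371065449 8.728738956949643
origin [0.58498495 0.14116671]
(598, 145) [0.5846 0.1409 0.102 ] fix -0.0005 -0.0002
(565, 118) [0.5977 0.1556 0.1   ] fix 0.0148 0.0123
(627, 178) [0.5693 0.1278 0.1   ] fix -0.0176 -0.0108
(532, 385) [0.476  0.1697 0.034 ] fix -0.1033 0.0449
(580, 385) [0.4755 0.1463 0.034 ] fix -0.1074 0.0219
(672, 368) [0.483  0.1013 0.034 ] fix -0.1069 -0.0237
[[0.6347 0.1089 0.015 ]
 [0.4805 0.0828 0.015 ]
 [0.4681 0.1645 0.015 ]
 [0.6224 0.1898 0.015 ]] [0.55142478 0.1364918  0.015     ]
484.38616357277147 [-0.09857293  0.          0.          0.          0.        ]
```

The crop confirms it: the grey finned heat sink sits in the guides with its fin end towards the robot, crop (625,340), and the black T-bar is at crop (598,145). The fixture origin comes out near (0.585, 0.141) with a yaw of 8.8°. The heat sink has about 41 mm to go.

```bash
cat >> h.py <<'E'
TH=np.radians(8.8);O=np.array([.585,.141])
def F(x,y): return O+np.array([[np.cos(TH),-np.sin(TH)],[np.sin(TH),np.cos(TH)]])@[x,y]
def rel(pos,yaw,s=None):
    s=s or ctrl.get_state();R0=R.from_quat(s['tcp_rot']);h=np.radians(yaw)/2
    R1=R.from_quat([np.cos(h),np.sin(h),0,0])
    print('turn',np.degrees((R0.inv()*R1).as_rotvec()).round(2),'shift',(R0.inv().apply(np.array(pos)-s['eef_pos'])*1e3).round(1))
def st():
    s=ctrl.get_state();x=R.from_quat(s['tcp_rot']).as_matrix()
    print('t',s['time'],'q',np.round(s['qpos'],3),'p',np.round(s['eef_pos'],4),'yaw',np.degrees(np.arctan2(x[1,0],x[0,0])).round(2),'F',np.round(s['contact_force'],2),'T',np.round(s['wrist_torque'],3),'op',s['opening'])
E
python3 - <<'E'
from h import *
rel([.45,-.35,.33],90);rel([*F(-.16,0),.25],160)
E
```

```text
turn [  0.     0.   -74.43] shift [ 339.5 -217.   -76.7]
turn [  -0.      0.   -144.43] shift [ 442.4 -672.6    3.3]
```

Careful with the scale: shifts go in shares of 60 cm and turns go in shares of 120 degrees. That gives: 340 mm / 600 = 0.5667, -217 mm / 600 = -0.3617, -74 degrees / 120 = -0.6167.

Emit:
send_rows(rows="0 0 0 0.0333 -0.025 -0.1283 1;0 0 -0.6167 0.5667 -0.3617 -0.1283 1;0 0 -0.6167 0.5667 -0.3617 -0.1283 1;0 0 -0.6167 0.5667 -0.3617 -0.1283 1;0 0 -0.6167 0.5667 -0.3617 -0.1283 1;0 0 -0.6167 0.5667 -0.3617 -0.1283 1;0 0 -0.6167 0.5667 -0.3617 -0.1283 1;0 0 -0.6167 0.5667 -0.3617 -0.1283 1")

```text
time: 2.1
eef_pos: [0.4527, -0.3468, 0.331]
tcp_rot: [0.706, 0.708, 0.0, 0.001]
contact_force: [-0.1, -0.2, 0.6]
opening: 0.997
finger_force: 0.0
```

```bash
python3 - <<'E'
from h import *
st();rel([*F(-.15,0),.30],160)
E
```

```text
t 2.1 q [-8.320e-01  4.000e-03  1.750e+00  1.000e-03  1.386e+00 -8.350e-01] p [ 0.4527 -0.3468  0.331 ] yaw 90.19 F [-0.07 -0.21  0.63] T [0.011 0.01  0.003] op 0.9969694358104245
turn [ 5.000e-02  5.000e-02 -6.981e+01] shift [464.9 -14.5  30.9]
```

In the tool's units: 465 mm / 600 = 0.775, 31 mm / 600 = 0.0517, -70 degrees / 120 = -0.5833.

Emit:
send_rows(rows="0 0 -0.5833 0.775 -0.025 0.0517 1;0 0 -0.5833 0.775 -0.025 0.0517 1;0 0 -0.5833 0.775 -0.025 0.0517 1;0 0 -0.5833 0.775 -0.025 0.0517 1;0 0 -0.5833 0.775 -0.025 0.0517 1;0 0 -0.5833 0.775 -0.025 0.0517 1;0 0 -0.5833 0.775 -0.025 0.0517 1;0 0 -0.5833 0.775 -0.025 0.0517 1")

```text
time: 3.1
eef_pos: [0.4382, 0.1179, 0.2994]
tcp_rot: [0.175, 0.984, 0.0, 0.0]
contact_force: [-0.4, -0.7, 0.2]
opening: 0.996
finger_force: 0.0
```

```bash
python3 - <<'E'
from h import *
st();p=shot('wrist','w1.png');E=np.linalg.inv(p['extrinsics']);print(E.round(3),p['fx'])
find(p,'heat_sink');find(p,'knob');find(p,'fixture')
rel([*F(-.15,0),.12],188.8)
E
```

```text
t 3.1 q [ 0.038 -0.257  2.043  0.     1.356 -1.18 ] p [0.4382 0.1179 0.2994] yaw 159.79 F [-0.35 -0.68  0.24] T [ 0.029  0.024 -0.035] op 0.9958356435567051
[[ 0.346  0.891  0.293  0.364]
 [ 0.938 -0.329 -0.107  0.146]
 [ 0.001  0.312 -0.95   0.42 ]
 [ 0.     0.     0.     1.   ]] 303.6131148848644
heat_sink p0.80 [0.716  0.0061 0.0058] [269. 342.]
heat_sink p0.78 [0.493  0.2951 0.0133] [410. 162.]
heat_sink p0.69 [0.362  0.146  0.0069] [274. 106.]
knob p0.97 [0.5754 0.1397 0.0919] [329. 278.]
fixture p0.81 [0.5482 0.1496 0.0134] [321. 232.]
turn [-3.000e-02  2.000e-02 -2.915e+01] shift [  3.1   2.  179.5]
```

View pics/w1.png

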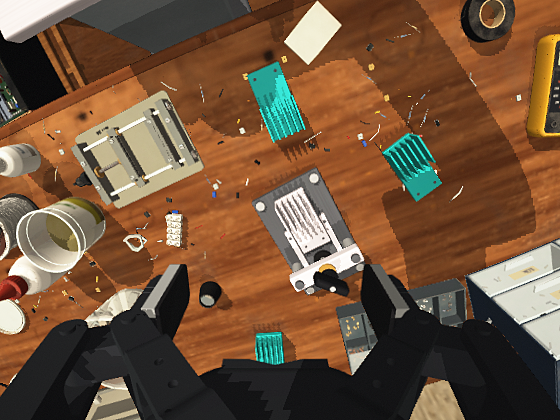

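The wrist view shows the fixture at (310,230), the grey fins at (300,215), and the knob at (330,280) with its bar running up-left to down-right. I'll check the pose by overlaying model points on a crop.

```bash
python3 - <<'E'
from h import *
p=shot('wrist');im=p['color'][:,:,::-1].copy();x0,y0,s=235,150,5
c=cv2.resize(im[y0:y0+155,x0:x0+150],(0,0),fx=s,fy=s,interpolation=cv2.INTER_CUBIC)[:600]
def dr(pts,col):
    q=((proj(p,pts)-[x0,y0]+.5)*s).astype(int)
    cv2.polylines(c,[q.reshape(-1,1,2)],True,col,1)
def box(xa,xb,ya,yb,z): return np.array([[*F(a,b),z] for a,b in [(xa,ya),(xb,ya),(xb,yb),(xa,yb)]])
dr(box(-.122,.054,-.052,.052,.012),(0,255,0))
dr(box(-.107,-.063,-.022,.022,.034),(0,0,255))
dr(box(-.012,.012,-.052,.052,.058),(255,0,0))
a=np.radians(37);k=[]
for u,v in [(-.023,-.006),(.023,-.006),(.023,.006),(-.023,.006)]:
    k.append([*F(u*np.cos(a)-v*np.sin(a),u*np.sin(a)+v*np.cos(a)),.102])
dr(np.array(k),(0,255,255))
cv2.imwrite('pics/w2.png',c)
E
```

```text
(no output)
```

View pics/w2.png

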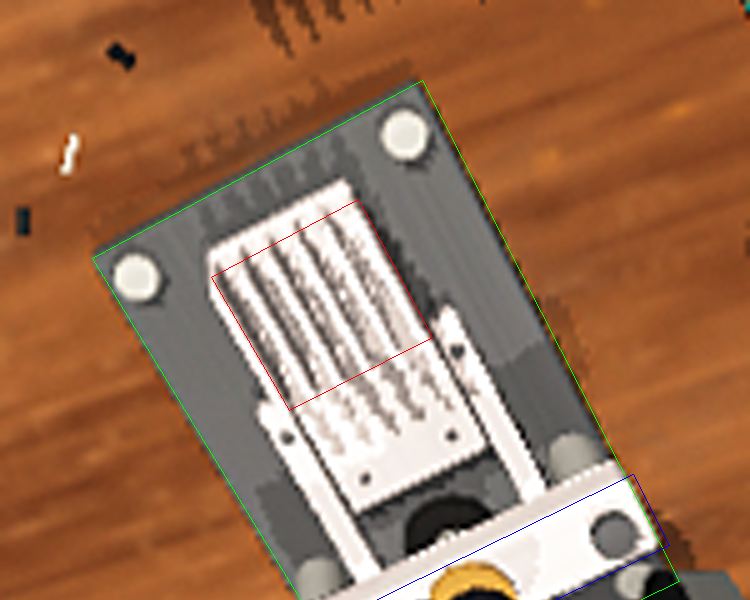

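The plate outline fits, and so does the heat sink once its visible end face is allowed for. I'll push it from its robot-side end with the fingers partly open, one finger on each side of the fins.

```bash
python3 - <<'E'
from h import *
rel([*F(-.145,0),.048],188.8);print(ctrl.nose_length)
E
```

```text
turn [-3.000e-02  2.000e-02 -2.924e+01] shift [ -0.9   4.9 251.5]
0.022
```

In the tool's units: 251 mm / 600 = 0.4183, 230 mm / 600 = 0.3833, -29.2 degrees / 120 = -0.2433.

Emit:
send_rows(rows="0 0 -0.0833 -0.0017 0.0083 0.0667 -0.35;0 0 -0.1667 -0.0017 0.0083 0.15 -0.35;0 0 -0.2433 -0.0017 0.0083 0.2333 -0.35;0 0 -0.2433 -0.0017 0.0083 0.3167 -0.35;0 0 -0.2433 -0.0017 0.0083 0.3833 -0.35;0 0 -0.2433 -0.0017 0.0083 0.4183 -0.35;0 0 -0.2433 -0.0017 0.0083 0.4183 -0.35;0 0 -0.2433 -0.0017 0.0083 0.4183 -0.35")

```text
time: 4.35
eef_pos: [0.4428, 0.1188, 0.0495]
tcp_rot: [-0.076, 0.997, -0.0, 0.001]
contact_force: [-0.2, 0.8, -0.2]
opening: 0.326
finger_force: 0.0
```

```bash
python3 - <<'E'
from h import *
st();s=ctrl.get_state();print(s['finger_force']);rel([*F(-.121,0),.048],188.8)
E
```

```text
t 4.35 q [ 0.04   0.093  2.226 -0.     0.821 -1.682] p [0.4428 0.1188 0.0495] yaw -171.31 F [-0.24  0.77 -0.24] T [ 0.011 -0.029 -0.065] op 0.32560750296454655
0.0
turn [-0.02  0.11 -0.11] shift [-22.9   0.2   1.5]
```

In the tool's units: -37 mm / 600 = -0.0617, -33 mm / 600 = -0.055.

Emit:
send_rows(rows="0 0 0 -0.01 0 0 -0.35;0 0 0 -0.02 0 0 -0.35;0 0 0 -0.0283 0 0 -0.35;0 0 0 -0.035 0 0 -0.35;0 0 0 -0.0417 0 0 -0.35;0 0 0 -0.0483 0 0 -0.35;0 0 0 -0.055 0 0 -0.35;0 0 0 -0.0617 0 0 -0.35")

```text
time: 5.35
eef_pos: [0.4782, 0.1253, 0.048]
tcp_rot: [-0.077, 0.997, 0.0, -0.0]
contact_force: [-1.5, -0.2, -0.8]
opening: 0.322
finger_force: 0.5
```

```bash
python3 - <<'E'
from h import *
st();p=shot('wrist','w3.png');rel([*F(-.077,0),.048],188.8)
E
```

```text
t 5.35 q [ 0.051  0.171  2.14   0.     0.831 -1.673] p [0.4782 0.1253 0.048 ] yaw -171.22 F [-1.5  -0.17 -0.83] T [-0.005  0.151  0.045] op 0.3217877333515868
turn [-0.    0.04 -0.03] shift [-30.3  -0.7   0.2]
```

View pics/w3.png

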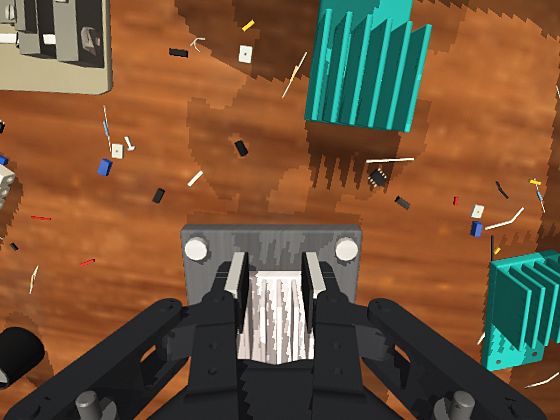

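Both fingers bear on the fin end at (280,275), with about 1.5 N of push. I'll continue slowly.

In the tool's units: -22 mm / 600 = -0.0367, -20 mm / 600 = -0.0333.

Emit:
send_rows(rows="0 0 0 -0.005 0 0 -0.35;0 0 0 -0.01 0 0 -0.35;0 0 0 -0.015 0 0 -0.35;0 0 0 -0.02 0 0 -0.35;0 0 0 -0.025 0 0 -0.35;0 0 0 -0.03 0 0 -0.35;0 0 0 -0.0333 0 0 -0.35;0 0 0 -0.0367 0 0 -0.35")

```text
time: 6.4
eef_pos: [0.5001, 0.1286, 0.0484]
tcp_rot: [-0.076, 0.997, 0.0, -0.0]
contact_force: [-2.4, 0.2, -0.6]
opening: 0.323
finger_force: 0.7
```

```bash
python3 - <<'E'
from h import *
st();p=shot('top');s=5
c=cv2.resize(p['color'][160:250,285:355,::-1],(0,0),fx=s,fy=s,interpolation=3)
d=cv2.resize(shot('scene')['color'][160:245,230:335,::-1],(0,0),fx=4,fy=4,interpolation=3)
o=np.zeros((450,770,3),np.uint8);o[:,:350]=c;o[:340,350:]=d
cv2.imwrite('pics/c4.png',o);rel([*F(-.077,0),.048],188.8)
E
```

```text
t 6.4 q [ 0.055  0.214  2.088  0.     0.84  -1.669] p [0.5001 0.1286 0.0484] yaw -171.23 F [-2.43  0.22 -0.57] T [-0.01   0.211  0.011] op 0.3226220621023051
turn [-0.    0.04 -0.03] shift [-8.6 -0.7  0.5]
```

View pics/c4.png

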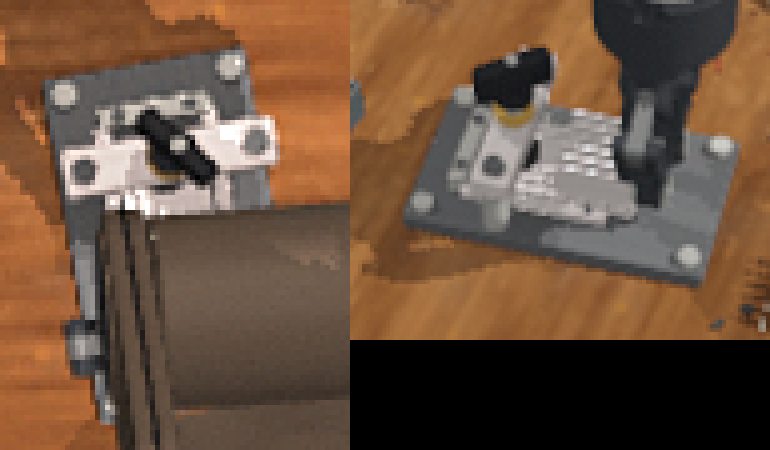

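The heat sink is travelling into the bridge: its fin front is at scene crop (580,140) and the fingers are behind it at (645,150). Now in fine steps.

In the tool's units: -6 mm / 600 = -0.01, -5 mm / 600 = -0.0083.

Emit:
send_rows(rows="0 0 0 -0.0017 0 0 -0.35;0 0 0 -0.0033 0 0 -0.35;0 0 0 -0.005 0 0 -0.35;0 0 0 -0.0067 0 0 -0.35;0 0 0 -0.0083 0 0 -0.35;0 0 0 -0.01 0 0 -0.35")

```text
time: 7.25
eef_pos: [0.5059, 0.1295, 0.0483]
tcp_rot: [-0.076, 0.997, 0.0, -0.0]
contact_force: [-3.2, -0.3, 1.7]
opening: 0.328
finger_force: 1.3
```

In the tool's units: -2.1 mm / 600 = -0.0035, -1.4 mm / 600 = -0.0023.

Emit:
send_rows(rows="0 0 0 -0.0012 0 0 -0.35;0 0 0 -0.0023 0 0 -0.35;0 0 0 -0.0035 0 0 -0.35")

```text
time: 7.62
eef_pos: [0.5079, 0.1298, 0.0483]
tcp_rot: [-0.076, 0.997, -0.0, -0.0]
contact_force: [-4.5, -0.1, 3.3]
opening: 0.326
finger_force: 1.9
```

In the tool's units: -1 mm / 600 = -0.0017, -0.5 mm / 600 = -0.0008.

Emit:
send_rows(rows="0 0 0 -0.0008 0 0 -0.35;0 0 0 -0.0017 0 0 -0.35")

```text
time: 7.88
eef_pos: [0.5079, 0.1298, 0.0481]
tcp_rot: [-0.077, 0.997, -0.0, -0.002]
contact_force: [-6.1, -1.2, 5.2]
opening: 0.32
finger_force: 3.4
```

```bash
python3 - <<'E'
from h import *
st();rel([*F(-.077,0),.048],188.8)
E
```

```text
t 7.875 q [ 0.057  0.231  2.068 -0.     0.846 -1.667] p [0.5079 0.1298 0.0481] yaw -171.21 F [-6.08 -1.24  5.24] T [-0.194  0.981 -0.055] op 0.3200485698421107
turn [ 0.   -0.18 -0.01] shift [-0.9 -0.7  0.1]
```

In the tool's units: -1.2 mm / 600 = -0.002, -0.6 mm / 600 = -0.001.

Emit:
send_rows(rows="0 0 0 -0.001 0 0 -0.35;0 0 0 -0.002 0 0 -0.35;0 0 0 -0.002 0 0 -0.35")

```text
time: 8.25
eef_pos: [0.5079, 0.1298, 0.0478]
tcp_rot: [-0.077, 0.997, -0.0, -0.003]
contact_force: [-8.7, -1.3, 6.6]
opening: 0.324
finger_force: 4.5
```

```bash
python3 - <<'E'
from h import *
st()
E
```

```text
t 8.25 q [ 5.700e-02  2.330e-01  2.066e+00 -1.000e-03  8.500e-01 -1.667e+00] p [0.5079 0.1298 0.0478] yaw -171.21 F [-8.7  -1.32  6.64] T [-0.428  1.303 -0.052] op 0.3241108610414798
```

It's firmly stopped at 8.7 N, where the stop was expected. I'll back off and check.

In the tool's units: -175 mm / 600 = -0.2917, -155 mm / 600 = -0.2583.

Emit:
send_rows(rows="0 0 0 0.0017 0 0 -0.35;0 0 0 0.005 0 0 -0.35;0 0 0 0.0133 0 0 -0.35;0 0 0 0.05 0 0 -0.35;0 0 0 0.0833 0 -0.0667 -0.35;0 0 0 0.1 0 -0.1667 -0.35;0 0 0 0.1 0 -0.2583 -0.35;0 0 0 0.1 0 -0.2917 -0.35")

```text
time: 9.25
eef_pos: [0.453, 0.1211, 0.2283]
tcp_rot: [-0.077, 0.997, -0.0, 0.005]
contact_force: [0.1, 0.4, 0.6]
opening: 0.326
finger_force: 0.0
```

```bash
python3 - <<'E'
from h import *
st();p=shot('wrist');im=p['color'][:,:,::-1].copy()
c0=proj(p,[[*F(-.03,0),.04]])[0];x0,y0=(c0-[75,60]).astype(int);y0=min(y0,300);s=5
c=cv2.resize(im[y0:y0+120,x0:x0+150],(0,0),fx=s,fy=s,interpolation=3)
def dr(pts,col):
    cv2.polylines(c,[((proj(p,pts)-[x0,y0]+.5)*s).astype(int).reshape(-1,1,2)],True,col,1)
def box(xa,xb,ya,yb,z): return np.array([[*F(a,b),z] for a,b in [(xa,ya),(xb,ya),(xb,yb),(xa,yb)]])
dr(box(-.122,.054,-.052,.052,.012),(0,255,0))
dr(box(-.066,-.022,-.022,.022,.046),(0,0,255))
dr(box(-.012,.012,-.052,.052,.058),(255,0,0))
a=np.radians(37)
dr(np.array([[*F(u*np.cos(a)-v*np.sin(a),u*np.sin(a)+v*np.cos(a)),.102] for u,v in [(-.023,-.006),(.023,-.006),(.023,.006),(-.023,.006)]]),(0,255,255))
print(x0,y0);cv2.imwrite('pics/w5.png',c)
find(p,'knob')
rel([*F(0,0),.16],224)
E
```

```text
t 9.25 q [ 0.044 -0.165  2.097  0.     1.199 -1.68 ] p [0.453  0.1211 0.2283] yaw -171.22 F [0.09 0.4  0.62] T [ 0.014 -0.031  0.027] op 0.3263054302331753
199 211
knob p0.91 [0.5778 0.1419 0.0926] [276. 317.]
turn [ -0.21   0.49 -35.22] shift [-132.9   -0.4   68.4]
```

View pics/w5.png

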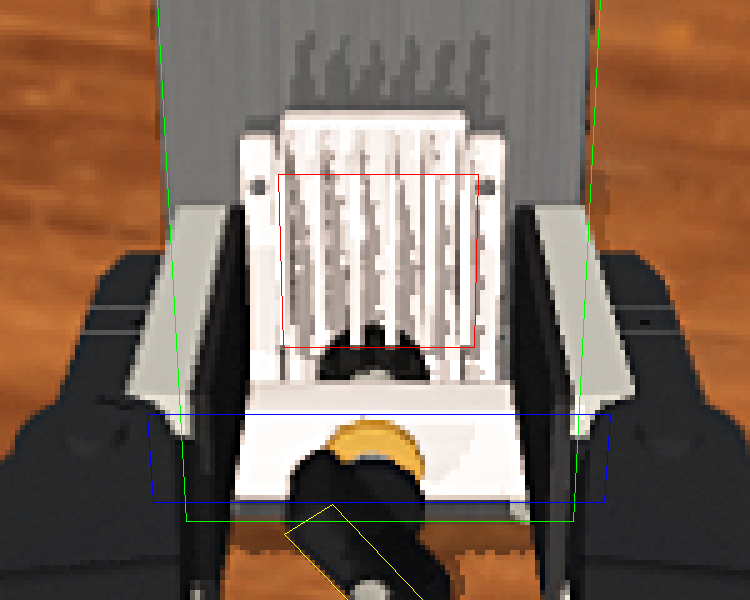

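The heat sink now sits with its fin end just outside the rail ends: the bottom edge is at crop row 110 and the rail ends at row 133, with the knob at (370,520). I'll put numbers on that with intensity profiles along fixture x.

```bash
python3 - <<'E'
from h import *
def prof(p,y,z,xs):
    g=cv2.cvtColor(p['color'],cv2.COLOR_RGB2GRAY).astype(np.float32)
    acc=0
    for dy in (-.002,-.001,0,.001,.002):
        q=proj(p,np.array([[*F(x,y+dy),z] for x in xs])).astype(np.float32)
        acc=acc+cv2.remap(g,q[:,0],q[:,1],1).ravel()/5
    return acc
p=shot('wrist');xs=np.arange(-.080,-.050,.001)
print((xs*1e3).round().astype(int))
for y in (-.0275,-.018,-.01,.0,.01,.018,.0275): print('y',y,prof(p,y,.012,xs).astype(int))
xm=np.arange(-.13,-.114,.001);print('mouth',xm[0],prof(p,0.03,.012,xm).astype(int),prof(p,-.03,.012,xm).astype(int))
p=shot('top');print('top',[ (y,prof(p,y,.046,xs).astype(int)) for y in (-.015,0,.015)])
E
```

```text
[-80 -79 -78 -77 -76 -75 -74 -73 -72 -71 -70 -69 -68 -67 -66 -65 -64 -63
 -62 -61 -60 -59 -58 -57 -56 -55 -54 -53 -52 -51]
y -0.0275 [117 117 117 116 116 116 116 116 116 116 117 117 118 118 118 112  99  89
  81 118 187 203 227 239 241 240 242 243 243 245]
y -0.018 [102 102 102 103 102  98  96  95  95  96  95  93  91  96 160 220 243 251
 251 248 246 245 247 248 249 244 239 239 241 241]
y -0.01 [101  98  96  97  97  97  96  97  97  96  96  94  91  97 162 222 243 251
 250 246 242 246 248 243 230 214 222 230 232 233]
y 0.0 [105 102 101  99  99 101 104 106 106 102  97  93  91  94 160 220 243 251
 250 245 241 242 242 243 242 239 240 241 240 238]
y 0.01 [108 108 109 112 113 114 114 113 103  98  96  95  91  96 160 218 239 249
 247 240 232 232 232 230 227 228 225 221 217 216]
y 0.018 [105 106 108 110 110 110 110 111 115 107  98  92  89  97 161 223 242 251
 252 248 243 238 233 229 227 224 223 224 227 226]
y 0.0275 [116 116 116 116 116 114 111 109 110 113 115 115 115 116 113 106  97  92
  83 127 225 226 242 253 253 251 250 250 249 250]
mouth -0.13 [ 85  79  76  76  78  81  84  83  96 117 123 118 117 117 117 117] [ 89  90  91  93  92  86  79  78  96 116 122 117 116 117 117 117]
top [(-0.015, array([128, 127, 125, 123, 122, 121, 119, 118, 113, 109, 132, 169, 201,
       212, 217, 207, 198, 197, 201, 204, 207, 210, 210, 210, 207, 201,
       200, 199, 198, 199])), (0, array([ 39,  35,  35,  66, 101, 117, 119, 119, 109,  99, 125, 174, 217,
       218, 216, 207, 199, 189, 169, 151, 144, 141, 147, 163, 179, 182,
       180, 176, 173, 169])), (0.015, array([ 56,  66,  77,  89, 103, 113, 116, 116, 108, 100, 124, 182, 234,
       238, 236, 231, 224, 216, 205, 192, 181, 174, 168, 163, 154, 161,
       176, 187, 196, 203]))]
```

The heat sink end is at fixture x ≈ −66.3 mm, using the rail ends as reference, so it is home. Next is the knob angle.

```bash
python3 - <<'E'
from h import *
for n in ['top','scene','wrist']:
    p=shot(n);g=cv2.cvtColor(p['color'],cv2.COLOR_RGB2GRAY)
    g=cv2.resize(g,(0,0),fx=4,fy=4,interpolation=cv2.INTER_LINEAR)
    # rectify to plane z=.102 in fixture frame, 0.25 mm/px, x right,y up
    r=np.arange(-.035,.035,.0005);X=np.array([[*F(x,-y),.102] for y in r for x in r])
    q=proj(p,X);q=((q+.5)*4-.5).astype(np.float32).reshape(len(r),len(r),2)
    im=cv2.remap(g,q[...,0],q[...,1],1)
    cv2.imwrite('pics/k_%s.png'%n,cv2.resize(im,(260,260)))
    m=(im<60).astype(np.uint8);k,l,s,c=cv2.connectedComponentsWithStats(m)
    i=l[70-4:74,66:74];i=np.bincount(i[i>0]).argmax() if (i>0).any() else 1
    pts=np.argwhere(l==i)[:,::-1].astype(np.float32);rc=cv2.minAreaRect(pts);print(n,np.array(rc[0])*.5-35,np.array(rc[1])*.5,rc[2],s[i,4]*.25)
cv2.imwrite('pics/k.png',np.hstack([cv2.imread('pics/k_%s.png'%n) for n in ['top','scene','wrist']]))
E
```

```text
top [-2.87804413 -3.09755898] [19.36554718 43.10396194] 51.34019470214844 486.75
scene [ -6.571064 -16.236763] [37.31646347 47.67197418] 52.883140563964844 1196.75
wrist [-11.12693405  -2.51598358] [28.8001442  54.61037064] 51.095863342285156 1034.75
```

View pics/k.png

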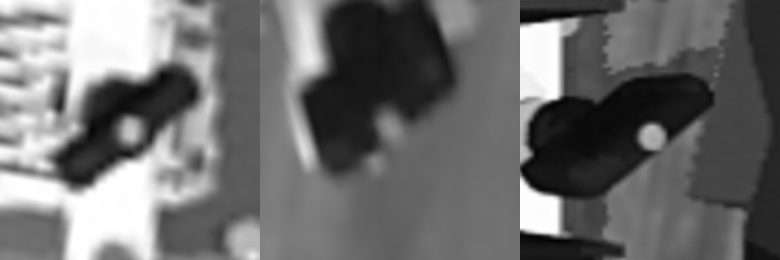

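The rectified views (top, scene, wrist) show the bar at about 39° to fixture x, with the screw cap at the centre (131,130). In world terms that is about 48°, so I'll grasp with tool yaw 228°, which leaves the last joint the most room to turn clockwise.

```bash
python3 - <<'E'
from h import *
rel([*F(0,0),.16],228);rel([*F(0,0),.095],228)
E
```

```text
turn [  0.09  -0.18 -39.23] shift [-136.8   -0.8   60.8]
turn [  0.09  -0.18 -39.23] shift [-137.    -0.8  125.8]
```

In the tool's units: -137 mm / 600 = -0.2283, -95 mm / 600 = -0.1583, -39.2 degrees / 120 = -0.3267.

Emit:
send_rows(rows="0 0 -0.0833 -0.075 -0.0017 0.0167 0;0 0 -0.1667 -0.1583 -0.0017 0.0333 0;0 0 -0.25 -0.2283 -0.0017 0.0667 0;0 0 -0.3267 -0.2283 -0.0017 0.1 0;0 0 -0.3267 -0.2283 -0.0017 0.1 0;0 0 -0.3267 -0.2283 -0.0017 0.1 0")

```text
time: 10.35
eef_pos: [0.586, 0.1409, 0.163]
tcp_rot: [-0.405, 0.914, 0.0, -0.0]
contact_force: [-0.1, 0.2, 0.2]
opening: 0.503
finger_force: 0.0
```

```bash
python3 - <<'E'
from h import *
st();rel([*F(0,0),.095],228)
p=shot('wrist');find(p,'knob')
E
```

```text
t 10.35 q [ 0.068  0.218  1.832  0.     1.092 -2.338] p [0.586  0.1409 0.163 ] yaw -132.16 F [-0.13  0.17  0.19] T [ 0.022 -0.026 -0.   ] op 0.5033001800024521
turn [ 0.04 -0.03 -0.16] shift [ 0.6  0.8 68. ]
knob p0.68 [0.5792 0.1381 0.0989] [281. 224.]
```

In the tool's units: 67 mm / 600 = 0.1117, 56 mm / 600 = 0.0933.

Emit:
send_rows(rows="0 0 0 0.001 0.0013 0.0333 0;0 0 0 0.001 0.0013 0.0667 0;0 0 0 0.001 0.0013 0.0933 0;0 0 0 0.001 0.0013 0.1117 0;0 0 0 0.001 0.0013 0.1117 0;0 0 0 0.001 0.0013 0.1117 0")

```text
time: 11.2
eef_pos: [0.5859, 0.141, 0.0968]
tcp_rot: [-0.407, 0.914, -0.0, 0.0]
contact_force: [0.4, -0.0, 0.1]
opening: 0.497
finger_force: 0.0
```

Emit:
send_rows(grip_force=25, rows="0 0 0 0 0 0 -0.3;0 0 0 0 0 0 -0.6;0 0 0 0 0 0 -0.8;0 0 0 0 0 0 -1;0 0 0 0 0 0 -1;0 0 0 0 0 0 -1;0 0 0 0 0 0 -1")

```text
time: 12.08
eef_pos: [0.586, 0.141, 0.0971]
tcp_rot: [-0.407, 0.914, -0.0, 0.001]
contact_force: [-0.3, 0.7, 4.6]
opening: 0.248
finger_force: 24.8
```

```bash
python3 - <<'E'
from h import *
st();print(ctrl.get_state()['finger_force'])
E
```

```text
t 12.075 q [ 0.068  0.302  1.865  0.     0.973 -2.34 ] p [0.586  0.141  0.0971] yaw -132.03 F [-0.26  0.65  4.57] T [0.004 0.015 0.054] op 0.24801884815967992
24.828297793865204
```

The opening stalled at 21 mm with a 4.6 N vertical force, so the fingers are probably on the hub below the bar. I'll open, rise 8 mm and close again on the bar only.

In the tool's units: -8 mm / 600 = -0.0133.

Emit:
send_rows(rows="0 0 0 0 0 0 -0.2;0 0 0 0 0 0 -0.2;0 0 0 0 0 -0.0133 -0.2;0 0 0 0 0 -0.0133 -0.4;0 0 0 0 0 -0.0133 -0.7;0 0 0 0 0 -0.0133 -1;0 0 0 0 0 -0.0133 -1;0 0 0 0 0 -0.0133 -1")

```text
time: 13.08
eef_pos: [0.5857, 0.1409, 0.1046]
tcp_rot: [-0.407, 0.914, -0.0, 0.0]
contact_force: [0.5, -0.9, 2.6]
opening: 0.136
finger_force: 27.7
```

```bash
python3 - <<'E'
from h import *
st();p=shot('wrist','w6.png')
E
```

```text
t 13.075 q [ 0.068  0.292  1.863 -0.     0.986 -2.34 ] p [0.5857 0.1409 0.1046] yaw -132.02 F [ 0.48 -0.9   2.56] T [-0.107 -0.086 -0.001] op 0.13645672392983121
```

View pics/w6.png

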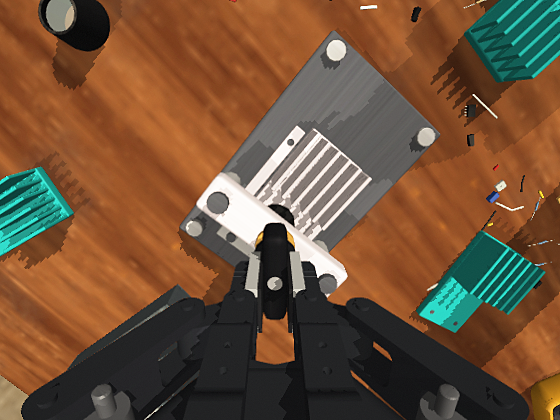

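This time the fingers closed at 11.6 mm, on the bar, which is centred between the pads at (275,270). Turning clockwise now, first within the guaranteed free run.

In the tool's units: 0.5 mm / 600 = 0.0008, 0.4 mm / 600 = 0.0007, 24 degrees / 120 = 0.2.

Emit:
send_rows(grip_force=40, rows="0 0 0 0 0 0 -1;0 0 0.0417 0 0 0.0002 -1;0 0 0.0833 0 0 0.0003 -1;0 0 0.125 0 0 0.0005 -1;0 0 0.1667 0 0 0.0007 -1;0 0 0.2 0 0 0.0008 -1;0 0 0.2 0 0 0.0008 -1")

```text
time: 14.0
eef_pos: [0.586, 0.1404, 0.1041]
tcp_rot: [-0.208, 0.978, -0.001, 0.001]
contact_force: [1.7, -2.9, 1.7]
opening: 0.137
finger_force: 44.6
```

```bash
python3 -c "
from h import *
st()"
```

```text
t 14.0 q [ 6.700e-02  2.920e-01  1.863e+00 -1.000e-03  9.850e-01 -1.922e+00] p [0.586  0.1404 0.1041] yaw -155.98 F [ 1.71 -2.94  1.72] T [-0.574 -0.372 -0.023] op 0.13657267588788952
```

In the tool's units: 0.2 mm / 600 = 0.0003, 0.1 mm / 600 = 0.0002, 8 degrees / 120 = 0.0667.

Emit:
send_rows(rows="0 0 0.0333 0 0 0.0002 -1;0 0 0.0667 0 0 0.0003 -1;0 0 0.0667 0 0 0.0003 -1")

```text
time: 14.38
eef_pos: [0.5861, 0.1403, 0.104]
tcp_rot: [-0.14, 0.99, -0.001, 0.001]
contact_force: [3.0, -5.8, 1.9]
opening: 0.13
finger_force: 44.6
```

```bash
python3 -c "
from h import *
st()"
```

```text
t 14.375 q [ 0.067  0.293  1.863 -0.002  0.984 -1.783] p [0.5861 0.1403 0.104 ] yaw -163.92 F [ 2.99 -5.77  1.92] T [-0.844 -0.415 -0.026] op 0.1304214476667551
```

The torque is still that of the free run, but a side load of about 6 N has built up because the tool is slightly off the screw axis. I'll relieve it.

In the tool's units: -1 mm / 600 = -0.0017, -0.5 mm / 600 = -0.0008.

Emit:
send_rows(rows="0 0 0 0 -0.0008 0 -1;0 0 0 0 -0.0017 0 -1;0 0 0 0 -0.0017 0 -1")

```text
time: 14.75
eef_pos: [0.586, 0.1401, 0.1039]
tcp_rot: [-0.139, 0.99, -0.0, 0.001]
contact_force: [2.4, -3.1, 2.4]
opening: 0.125
finger_force: 44.7
```

```bash
python3 -c "
from h import *
st();s=ctrl.get_state();print(R.from_quat(s['tcp_rot']).inv().apply(s['contact_force']))"
```

```text
t 14.75 q [ 0.066  0.293  1.863  0.     0.985 -1.784] p [0.586  0.1401 0.1039] yaw -164.0 F [ 2.37 -3.13  2.36] T [-0.571 -0.539  0.02 ] op 0.12487014896942743
[-1.41697784 -3.65865904 -2.36022775]
```

In the tool's units: -1.8 mm / 600 = -0.003, -1.5 mm / 600 = -0.0025, 8 degrees / 120 = 0.0667.

Emit:
send_rows(rows="0 0 0 0 -0.0012 0 -1;0 0 0.0333 0 -0.0025 0.0002 -1;0 0 0.0667 0 -0.003 0.0003 -1;0 0 0.0667 0 -0.003 0.0003 -1")

```text
time: 15.25
eef_pos: [0.5862, 0.1392, 0.1037]
tcp_rot: [-0.07, 0.998, 0.001, 0.0]
contact_force: [3.2, 0.4, 4.2]
opening: 0.124
finger_force: 44.8
```

```bash
cat >> h.py <<'E'
def t():
    s=ctrl.get_state();Q=R.from_quat(s['tcp_rot']);print('t',s['time'],'yaw',np.degrees(np.arctan2(Q.as_matrix()[1,0],Q.as_matrix()[0,0])).round(2),'Ftool',Q.inv().apply(s['contact_force']).round(2),'Tz',np.round(s['wrist_torque'][2],3),'j6',np.round(s['joint_efforts'][5],3),'z',np.round(s['eef_pos'][2],4),'op',np.round(s['opening'],3))
E
python3 -c "
from h import *
t()"
```

```text
t 15.25 yaw -172.01 Ftool [-3.26 -0.   -4.23] Tz 0.002 j6 0.063 z 0.1037 op 0.124
```

In the tool's units: -0.4 mm / 600 = -0.0007, -0.2 mm / 600 = -0.0003, 8 degrees / 120 = 0.0667.

Emit:
send_rows(rows="0 0 0.0333 0 -0.0003 0.0002 -1;0 0 0.0667 0 -0.0007 0.0003 -1;0 0 0.0667 0 -0.0007 0.0003 -1")

```text
time: 15.62
eef_pos: [0.5863, 0.1388, 0.1035]
tcp_rot: [-0.0, 1.0, 0.001, 0.0]
contact_force: [2.1, 1.6, 4.2]
opening: 0.128
finger_force: 44.9
```

```bash
python3 -c "
from h import *
t()"
```

```text
t 15.625 yaw -179.96 Ftool [-2.13  1.62 -4.18] Tz -0.064 j6 0.056 z 0.1035 op 0.128
```

In the tool's units: 0.1 mm / 600 = 0.0002, 8 degrees / 120 = 0.0667.

Emit:
send_rows(rows="0 0 0.0333 0 0 0.0002 -1;0 0 0.0667 0 0.0002 0.0002 -1;0 0 0.0667 0 0.0002 0.0002 -1")

```text
time: 16.0
eef_pos: [0.5862, 0.1386, 0.1033]
tcp_rot: [0.069, 0.998, 0.001, 0.0]
contact_force: [2.4, 1.7, 3.8]
opening: 0.13
finger_force: 44.9
```

```bash
python3 -c "
from h import *
t()"
```

```text
t 16.0 yaw 172.08 Ftool [-2.11  1.98 -3.81] Tz -0.01 j6 0.054 z 0.1033 op 0.13
```

In the tool's units: -0.2 mm / 600 = -0.0003, -0.1 mm / 600 = -0.0002, 8 degrees / 120 = 0.0667.

Emit:
send_rows(rows="0 0 0.0333 0 -0.0002 0.0002 -1;0 0 0.0667 0 -0.0003 0.0003 -1;0 0 0.0667 0 -0.0003 0.0003 -1")

```text
time: 16.38
eef_pos: [0.5862, 0.1382, 0.1032]
tcp_rot: [0.138, 0.99, 0.001, 0.0]
contact_force: [1.1, 2.5, 4.6]
opening: 0.128
finger_force: 45.0
```

```bash
python3 -c "
from h import *
t()"
```

```text
t 16.375 yaw 164.1 Ftool [-0.4   2.74 -4.64] Tz -0.001 j6 0.051 z 0.1032 op 0.128
```

In the tool's units: 0.4 mm / 600 = 0.0007, 0.3 mm / 600 = 0.0005, 8 degrees / 120 = 0.0667.

Emit:
send_rows(rows="0 0 0.0333 0 0.0005 0.0002 -1;0 0 0.0667 0 0.0007 0.0002 -1;0 0 0.0667 0 0.0007 0.0002 -1")

```text
time: 16.75
eef_pos: [0.5862, 0.1381, 0.103]
tcp_rot: [0.207, 0.978, -0.0, -0.0]
contact_force: [0.9, 0.9, 5.3]
opening: 0.125
finger_force: 45.0
```

```bash
python3 -c "
from h import *
t()"
```

```text
t 16.75 yaw 156.13 Ftool [-0.45  1.16 -5.32] Tz -0.026 j6 0.039 z 0.103 op 0.125
```

In the tool's units: 0.2 mm / 600 = 0.0003, 0.1 mm / 600 = 0.0002, 8 degrees / 120 = 0.0667.

Emit:
send_rows(rows="0 0 0.0333 0 0.0002 0 -1;0 0 0.0667 0 0.0003 0.0002 -1;0 0 0.0667 0 0.0003 0.0002 -1")

```text
time: 17.12
eef_pos: [0.5862, 0.138, 0.1029]
tcp_rot: [0.274, 0.962, -0.0, -0.0]
contact_force: [1.3, -0.2, 5.9]
opening: 0.126
finger_force: 45.1
```

```bash
python3 -c "
from h import *
t()"
```

```text
t 17.125 yaw 148.15 Ftool [-1.2   0.47 -5.9 ] Tz -0.031 j6 0.03 z 0.1029 op 0.126
```

In the tool's units: 0.1 mm / 600 = 0.0002, 8 degrees / 120 = 0.0667.

Emit:
send_rows(rows="0 0 0.0333 0 0 0 -1;0 0 0.0667 0 0 0.0002 -1;0 0 0.0667 0 0 0.0002 -1")

```text
time: 17.5
eef_pos: [0.586, 0.1378, 0.1028]
tcp_rot: [0.341, 0.94, -0.001, -0.0]
contact_force: [0.6, -0.3, 5.6]
opening: 0.125
finger_force: 45.2
```

```bash
python3 -c "
from h import *
t()"
```

```text
t 17.5 yaw 140.15 Ftool [-0.66  0.19 -5.59] Tz -0.067 j6 0.025 z 0.1028 op 0.125
```

In the tool's units: 0.1 mm / 600 = 0.0002, 8 degrees / 120 = 0.0667.

Emit:
send_rows(rows="0 0 0.0333 0 0 0 -1;0 0 0.0667 0 0 0.0002 -1;0 0 0.0667 0 0 0.0002 -1")

```text
time: 17.88
eef_pos: [0.5859, 0.1377, 0.1027]
tcp_rot: [0.405, 0.914, -0.001, -0.001]
contact_force: [0.2, -1.1, 6.1]
opening: 0.127
finger_force: 45.2
```

```bash
python3 -c "
from h import *
t()"
```

```text
t 17.875 yaw 132.2 Ftool [-1.   -0.6  -6.12] Tz 0.126 j6 0.127 z 0.1027 op 0.127
```

The torque jumps to about 0.13, so the bite is near. I'll use smaller steps.

In the tool's units: 0.1 mm / 600 = 0.0002, 3 degrees / 120 = 0.025.

Emit:
send_rows(rows="0 0 0.025 0 0 0.0002 -1;0 0 0.025 0 0 0.0002 -1")

```text
time: 18.12
eef_pos: [0.5858, 0.1376, 0.1027]
tcp_rot: [0.429, 0.903, -0.001, -0.001]
contact_force: [-1.1, -0.8, 6.8]
opening: 0.132
finger_force: 45.3
```

```bash
python3 -c "
from h import *
t()"
```

```text
t 18.125 yaw 129.22 Ftool [ 0.09 -1.38 -6.81] Tz 0.127 j6 0.163 z 0.1027 op 0.132
```

In the tool's units: 3 degrees / 120 = 0.025.

Emit:
send_rows(rows="0 0 0.025 0 0 0 -1;0 0 0.025 0 0 0 -1")

```text
time: 18.38
eef_pos: [0.5858, 0.1376, 0.1027]
tcp_rot: [0.452, 0.892, -0.001, -0.001]
contact_force: [-0.3, -1.6, 6.4]
opening: 0.127
finger_force: 45.3
```

```bash
python3 -c "
from h import *
t()"
```

```text
t 18.375 yaw 126.22 Ftool [-1.16 -1.21 -6.35] Tz 0.129 j6 0.165 z 0.1027 op 0.127
```

The torque has levelled off at the bite level, so the bite lies at yaw ≈ 132–140°. I aim for about 107°, nominally 29° beyond the bite.

In the tool's units: -0.4 mm / 600 = -0.0007, -0.2 mm / 600 = -0.0003, 9 degrees / 120 = 0.075.

Emit:
send_rows(rows="0 0 0.025 0 0 0.0002 -1;0 0 0.05 0 -0.0003 0.0002 -1;0 0 0.075 0 -0.0007 0.0003 -1;0 0 0.075 0 -0.0007 0.0003 -1")

```text
time: 18.88
eef_pos: [0.5855, 0.1374, 0.1026]
tcp_rot: [0.521, 0.854, -0.001, -0.0]
contact_force: [-1.3, -1.5, 6.2]
opening: 0.129
finger_force: 45.4
```

```bash
python3 -c "
from h import *
t()"
```

```text
t 18.875 yaw 117.22 Ftool [-0.71 -1.85 -6.23] Tz 0.158 j6 0.171 z 0.1026 op 0.129
```

In the tool's units: -0.4 mm / 600 = -0.0007, -0.2 mm / 600 = -0.0003, 9 degrees / 120 = 0.075.

Emit:
send_rows(rows="0 0 0.025 0 -0.0002 0.0002 -1;0 0 0.05 0 -0.0003 0.0002 -1;0 0 0.075 0 -0.0007 0.0003 -1;0 0 0.075 0 -0.0007 0.0003 -1;0 0 0.075 0 -0.0007 0.0003 -1")

```text
time: 19.5
eef_pos: [0.5852, 0.1372, 0.1025]
tcp_rot: [0.586, 0.81, -0.001, -0.0]
contact_force: [-2.0, -1.4, 7.7]
opening: 0.134
finger_force: 45.4
```

```bash
python3 -c "
from h import *
t()"
```

```text
t 19.5 yaw 108.23 Ftool [-0.73 -2.4  -7.65] Tz 0.124 j6 0.112 z 0.1025 op 0.134
```

Yaw is now 108°, which is 24–32° beyond the bite, for a pad force of about 12–14 N. Letting go and rising straight up.

In the tool's units: -110 mm / 600 = -0.1833, -90 mm / 600 = -0.15.

Emit:
send_rows(rows="0 0 0 0 0 0 -0.6;0 0 0 0 0 0 -0.3;0 0 0 0 0 0 -0.1;0 0 0 0 0 0 0;0 0 0 0 0 -0.0333 0;0 0 0 0 0 -0.0833 0;0 0 0 0 0 -0.15 0;0 0 0 0 0 -0.1833 0")

```text
time: 20.5
eef_pos: [0.5871, 0.1381, 0.2164]
tcp_rot: [0.588, 0.809, 0.002, 0.002]
contact_force: [0.3, -0.7, 0.0]
opening: 0.496
finger_force: 0.0
```

```bash
python3 - <<'E'
from h import *
t()
p=shot('wrist');g=cv2.cvtColor(p['color'],cv2.COLOR_RGB2GRAY)
r=np.arange(-.035,.035,.0005);q=proj(p,np.array([[*F(x,-y),.100] for y in r for x in r])).astype(np.float32).reshape(len(r),len(r),2)
im=cv2.remap(g,q[...,0],q[...,1],1);m=(im<50).astype(np.uint8)
k,l,s,c=cv2.connectedComponentsWithStats(m);i=1+s[1:,4].argmax();P=np.argwhere(l==i)[:,::-1].astype(np.float32)
print(cv2.minAreaRect(P))
xs=np.arange(-.075,-.055,.001)
for y in (-.01,0,.01):
    q=proj(p,np.array([[*F(x,y),.012] for x in xs])).astype(np.float32);print(cv2.remap(g,q[:,0],q[:,1],1).ravel())
E
```

```text
t 20.5 yaw 107.99 Ftool [-0.76  0.11 -0.05] Tz -0.03 j6 -0.0 z 0.2164 op 0.496
((69.5, 67.0), (39.0, 94.0), 0.0)
[101 100  99  96 103 115 119 118 117 117 117 117 116 117 117 117 117 116
 116 116]
[ 97  97  97 101 100  98 104 111 113 113 115 116 116 118 116 116 115 115
 116 117]
[116 120 119 110  98  93  94 118 148 138 120 121 112 116 109 109 114 118
 119 119]
```

Let go. The camera is now looking from another side and that profile isn't clear, so I'll return to the earlier viewing pose and repeat the same measurement.

```bash
python3 - <<'E'
from h import *
rel([*F(0,0),.25],150);rel([.453,.1211,.228],188.8)
E
```

```text
turn [  0.43   0.3  -42.01] shift [  3.5  -1.7 -31.6]
turn [  0.32   0.46 -80.81] shift [  25.4 -133.6  -10.8]
```

In the tool's units: -134 mm / 600 = -0.2233, -110 mm / 600 = -0.1833, -81 degrees / 120 = -0.675.

Emit:
send_rows(rows="0 0 -0.0833 0 0 -0.0417 0;0 0 -0.1667 0.0083 -0.0667 -0.0417 0;0 0 -0.25 0.0167 -0.1333 -0.0333 0;0 0 -0.3333 0.025 -0.1833 -0.025 0;0 0 -0.4167 0.0417 -0.2233 -0.0183 0;0 0 -0.5 0.0417 -0.2233 -0.0183 0;0 0 -0.5833 0.0417 -0.2233 -0.0183 0;0.0025 0.0042 -0.675 0.0417 -0.2233 -0.0183 0")

```text
time: 21.55
eef_pos: [0.4498, 0.1203, 0.2223]
tcp_rot: [-0.079, 0.997, 0.0, -0.005]
contact_force: [-0.5, -0.0, -0.1]
opening: 0.5
finger_force: 0.0
```

Emit:
send_rows(rows="0 0 0 0 0 0 0;0 0 0 0 0 0 0")

```text
time: 21.8
eef_pos: [0.4503, 0.1204, 0.2226]
tcp_rot: [-0.075, 0.997, 0.0, -0.005]
contact_force: [0.5, 0.2, 0.1]
opening: 0.503
finger_force: 0.0
```

```bash
python3 - <<'E'
from h import *
st();xs=np.arange(-.080,-.050,.001);print((xs*1e3).round().astype(int))
p=shot('wrist','w9.png');g=cv2.cvtColor(p['color'],cv2.COLOR_RGB2GRAY)
for y in (-.0275,-.018,-.01,0,.01,.018,.0275):
    q=proj(p,np.array([[*F(x,y),.012] for x in xs])).astype(np.float32);print(y,cv2.remap(g,q[:,0],q[:,1],1).ravel())
for y in (.03,-.03):
    q=proj(p,np.array([[*F(x,y),.012] for x in np.arange(-.13,-.114,.001)])).astype(np.float32);print(y,cv2.remap(g,q[:,0],q[:,1],1).ravel())
for t_ in ['heat_sink','knob','multimeter','tape_roll','terminal_block','loupe']: 
    find(p,t_);
p=shot('top','t9.png')
for t_ in ['heat_sink','multimeter','tape_roll','terminal_block','loupe']: find(p,t_)
E
```

```text
t 21.8 q [ 4.300e-02 -1.550e-01  2.099e+00  1.000e-03  1.207e+00 -1.678e+00] p [0.4503 0.1204 0.2226] yaw -171.45 F [0.5  0.16 0.08] T [ 0.005 -0.025 -0.021] op 0.5026277335743206
[-80 -79 -78 -77 -76 -75 -74 -73 -72 -71 -70 -69 -68 -67 -66 -65 -64 -63
 -62 -61 -60 -59 -58 -57 -56 -55 -54 -53 -52 -51]
-0.0275 [113 113 113 113 112 113 114 114 114 115 115 115 116 116 117 106  95  86
  76 165 218 235 252 254 255 254 254 254 254 254]
-0.018 [ 93  94  94  94  94  94  93  94  96  96  93  92  82  68 171 218 240 255
 252 247 245 246 246 247 248 248 247 245 245 245]
-0.01 [ 95  94  95  96  96  97  96  96  96  97  97  97  86  62 171 220 241 255
 251 244 241 242 243 244 243 240 239 244 248 249]
0 [ 95  93  93  94  94  94  96  99 100  97  95  91  90 101 179 219 238 255
 255 255 253 251 248 248 249 249 249 249 251 255]
0.01 [112 112 112 111 116 119 121 116 102  95  95  93  92 105 176 217 234 255
 251 241 233 232 228 223 217 209 204 208 211 212]
0.018 [106 105 107 112 116 116 115 115 117 105  96  90  89 102 178 225 239 254
 255 252 246 237 230 232 233 234 231 232 235 237]
0.0275 [118 118 119 118 1
[... 315 characters left out ...]
[0.7488 0.0079 0.0053] [168. 369.]
heat_sink p0.82 [0.3619 0.1468 0.0035] [311. 105.]
knob p0.74 [0.5792 0.137  0.0897] [272. 326.]
multimeter p0.77 [0.4959 0.4799 0.0196] [548. 261.]
tape_roll p0.76 [0.3483 0.4174 0.0228] [554. 136.]
terminal_block p0.58 [ 0.4716 -0.0452  0.0115] [127. 180.]
loupe p0.77 [ 0.5856 -0.0417  0.0199] [127. 273.]
heat_sink p0.91 [0.3545 0.1582 0.0089] [312. 286.]
heat_sink p0.74 [0.7337 0.0011 0.0068] [371. 134.]
heat_sink p0.65 [0.5101 0.3044 0.0074] [252. 224.]
multimeter p0.93 [0.4617 0.5164 0.0311] [165. 245.]
tape_roll p0.71 [0.5849 0.1499 0.0564] [315. 191.]
tape_roll p0.58 [0.3499 0.4392 0.017 ] [198. 290.]
loupe p0.57 [ 0.5863 -0.0411  0.0243] [391. 190.]
```

The heat sink is unchanged at −66 mm and the bystanders haven't moved. One last check on the knob angle, which should be about 99° in the fixture frame.

```bash
python3 - <<'E'
from h import *
for n in ['top','wrist']:
    p=shot(n);g=cv2.cvtColor(p['color'],cv2.COLOR_RGB2GRAY)
    r=np.arange(-.03,.03,.0005);q=proj(p,np.array([[*F(x,-y),.1] for y in r for x in r])).astype(np.float32).reshape(len(r),len(r),2)
    im=cv2.remap(g,q[...,0],q[...,1],1)
    print(n)
    for row in cv2.resize(im,(30,30),interpolation=cv2.INTER_AREA): print(''.join('#' if v<45 else '+' if v<75 else '.' for v in row))
E
```

```text
top
..............................
..............................
..............................
..............................
...........+##+...............
..........+##+#...............
...........#++#...............
...........#++++..............
...........++++#..............
..........+#+++#+.............
.....+....##++++#+............
.....+...+##++++##............
.........+###+++##+...........
.........+###...+#+...........
.........+###....++...........
.........+###....+............
..........###+...+............
..........+###+++#............
............+#####............
.............#####............
.............#####+...........
.............+##+#+...........
..............#++#+...........
..............##+++...........
...............###+...........
..................+...........
..............................
..............................
...........................+..
..............................
wrist
............................+#
...........................+++
....................++.....+++
.....+........++++.+++.....+++
.........+.++++++..+++....++++
....+##########++..+++.+..++++
...+######+####+++.+++....++++
...#######+++##+++++++.+.+++++
...#######+++###++++++++..++++
...#######+++###++++++..++++++
...#######+++###+.++++...+++++
.+########+++###+.+++....+++++
##########+++###+.++++..++++++
###########+++##+++++...++++++
#############+...++++...++++++
#############.....+++...++++++
#############....++++.++++++++
##############..++++++.+++++++
#################+.....+++++++
+################+.....+++++++
...+##############.....+++++++
....+#############.....+++++++
.....########++###....++++++++
.....########+++##+...++++++++
.....########+++##+....+++++++
.....+#######+++##+......+++++
......++########+............+
.....+.+++...................+
.....+.+++...................#
.......++....................#
```

The bar reads about 100°, as commanded. Handing in.

```bash
python3 -c "
from plant import ctrl
print(ctrl.sign_off())"
```

```text
the job is handed in; nothing more can be done
None
```

The job is handed in: the heat sink is home against the stop, the clamp is an estimated 24–32° past the bite (pad force about 12–14 N, worked out from the angle), the knob is let go, and the bystanders I could re-measure had not moved; the verdict was not shown.

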